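# Find the hidden catch in the nest box panel

## Robot

A 6-joint arm with a two-finger parallel gripper is mounted at the origin on the work surface. World frame = base frame: x ahead of the robot, y to its left, z up, the work surface at z = 0. Lengths are in mm, angles in rad, forces in N, time in s.
With the tool pointing down it reaches from about 275 to 1000 mm from the base axis. Payload 8.4 kg.
Tool frame: the origin (TCP) lies between the finger pads; the fingertips stand 22 mm ahead of it and the grasp point (between the pads) lies 3 mm ahead of it; z points along the fingers, y is the line along which they close (so a half turn about z gives the same grasp; the last joint's range is limited). The gripper opens to 85 mm and grips with 20 to 120 N. Pads are 22 mm wide; open, the fingers measure 114 mm over their backs; the gripper's body (76 mm by 85 mm) begins 54 mm behind the grasp point. The pads swing forward as they close: fully open they stand 13 mm farther back than shut.
Start: joints at [-1.243, 0.353, 1.633, -0, 1.155, -0.002], TCP at [202.407, -591.32, 253.281] pointing down, gripper open.
Joint ranges: [-2.63, 2.63], [-0.92, 2.1], [0.06, 2.66], [-1.3, 4.44], [0, 2.69], [-3.02, 3.02]. Speed limits (rad/s): [2.22, 2.22, 2.79, 3.14, 3.14, 3.14].

## Interface

Orientations are given as [roll, pitch, yaw] about the fixed x, y, z axes, in that order (R = Rz(yaw) Ry(pitch) Rx(roll)).
In Python, from rig import r, grab_frame gives the robot as it stands.
- The arm moves only by the shell command python3 -m inch 'ROWS' [FORCE]. ROWS is JSON, a list of rows, each a list of 7 numbers: the turn, a rotation vector about the tool's x, y, z as a fraction of full scale, then the shift along the tool's x, y, z as a fraction of full scale, then the closure, from 0 (fully open) to 1 (shut). In form: [[rx, ry, rz, dx, dy, dz, fingers], ...]. A call has 1 to 8 rows; each row shifts and turns the commanded pose from where the row before left it, along the tool's axes as they then stand; what a row does not reach is not made up. Full scale, the value 1, is 2.5 cm for a shift and pi rad for a turn. A row lasts 1/12 s, in which the tool goes at most 41.7 mm and 7.16 degrees, less where a joint would pass 70% of its speed; a pose out of reach is approached as far as the arm can. A call with a number of a shift or a turn outside -1 to 1 is refused whole. A call with a gripper value outside its range is refused whole. The fingers move at their own pace and stop on an object; FORCE is the grip in N (left out, the last holds). Time passes only in rows, so rows that do not move let the fingers close. It gives the time, the measured TCP pose, the force, the opening and the grip force at its end, in the units of the state.
- r.sense(): the state, without advancing time (a new reading comes with each control period).
- grab_frame(name): name is "side" or "top" or "wrist"; returns a dict with "pixels" (384x512x3 uint8, red, green, blue), "z_map" (384x512 float32, mm along the optical axis (not along the pixel's ray), 0 where there is no reading), "vertical_fov" (degrees; the focal length in pixels is half the picture's height over the tangent of half this angle, whatever the lens; pixels are square), "cx", "cy" (the principal point, pixels), "cam_to_world" (4x4, takes a point from camera to world coordinates). Camera axes: x right, y down, z forward; pixel columns grow to the right and rows downward; lengths in mm; the calibration is good to about 2 mm. A picture is of the moment at which its call begins.
- r.sign_off(): hands the job in; it is judged then, once.
The state is a dict: "clock": time; "qpos": joint angles; "qvel": joint speeds; "joint_efforts": joint torques, N m; "eef_pos": TCP position; "tcp_rot": TCP orientation; "contact_force": force on the tool from outside, world axes, zero at the start; "wrist_torque": the same for the moment, N m; "opening": opening from 0.0 (shut) to 1.0 (fully open); "grasp_force": force on a finger pad.
Only numpy, scipy, OpenCV 4.12 (cv2) and the standard library are available. Lean on these libraries where they do the work, as an engineer would, in place of code of your own. Each camera call takes 0.05 s, during which the arm holds its last target. There are 200 camera calls.

## Task

One of the four round wooden discs sunk in the upturned front panel of the nest box is the hidden catch; the others are dead plugs that look the same. Feel for the one that gives, press it in with the fingertips until the green-fronted nest tray springs out by itself, then let go and move clear. Do not touch the tray, and do not pick up or shift the other things on the bench or on the panel.

Things in the scene. Friction and masses are not known exactly. Their poses are not given: they have to be found in the camera images.
- nest_box: wooden bird nest box (no roof board yet), fixed to the bench, lying on its back so that its flat front panel faces up: 220 mm (its x) x 340 mm (its y), panel top 130 mm above the bench. Origin on the bench surface under the middle of the four recesses; z up; the box reaches from x -110 to +110 mm and y -130 to +210 mm. The tray comes out of the end at -y; a 60 mm open bird entrance hole (no catch) lies at x 0, y +147 mm. The box stands at a varying place and yaw.
- recess_0 (a point): middle of round recess 0 in the panel, at the height of the panel's top face; at x +55, y +55 mm in the box frame. The hole is 50 mm across; in it lies a darker wooden disc 48 mm across whose top is 2 mm below the panel. Three discs are rigid plugs; one, a different one each time, is the catch.
- recess_1 (a point): middle of round recess 1 in the panel, at the height of the panel's top face; at x -55, y +55 mm in the box frame. The hole is 50 mm across; in it lies a darker wooden disc 48 mm across whose top is 2 mm below the panel. Three discs are rigid plugs; one, a different one each time, is the catch.
- recess_2 (a point): middle of round recess 2 in the panel, at the height of the panel's top face; at x -55, y -55 mm in the box frame. The hole is 50 mm across; in it lies a darker wooden disc 48 mm across whose top is 2 mm below the panel. Three discs are rigid plugs; one, a different one each time, is the catch.
- recess_3 (a point): middle of round recess 3 in the panel, at the height of the panel's top face; at x +55, y -55 mm in the box frame. The hole is 50 mm across; in it lies a darker wooden disc 48 mm across whose top is 2 mm below the panel. Three discs are rigid plugs; one, a different one each time, is the catch.
- catch (a joint): how far the catch disc is pressed in, m: 0 at rest, 0.007 fully in. A spring pushes it back: it starts to give at about 2.5 N and is fully in at about 6.5 N; about 5 mm of travel frees the tray, and when let go it comes back up. Only the disc that is the catch moves.
- nest_tray: spring-loaded nest tray inside the box; all that shows of it is its green front, 192 x 12 mm, 80 mm tall, flush with the -y end of the box when shut. Same axes and origin as the nest box when shut; once the catch is pressed its spring drives it 45 mm out along the box's -y in about half a second, and it stays out
- tray_edge (a point): middle of the top outer edge of the tray's green front, 94 mm above the bench; in the box frame at x 0, y -130 mm when shut, y -175 mm when fully out
- pin_tin: small round tin of panel pins, 34 mm across, 34 mm tall, standing loose on the panel about midway between the four recesses; origin at the middle of its underside
- jar: empty clear glass jar, 76 mm across, 115 mm tall, loose on the bench close to the nest box; origin at the middle of its underside
- drill: steel hand drill lying on the bench, 300 mm long, loose; origin under its middle
- clamp: black plastic bar clamp lying on the bench, 200 mm long, loose; origin under the middle of its bar
- roof_board: the nest box's plywood roof board, not yet fitted, 150 x 220 x 15 mm with a small batten on it, loose on the bench; origin under its middle
- screwdriver: red handled screwdriver lying on the bench, loose

How it is judged (in metres and radians):
On the way:
1. the catch is pressed in (value of joint catch above 0.004 m).
At the end, for the whole second after the job is handed in: the nest tray has sprung out at least 38 mm and the catch is let go (less than 1.5 mm in) (y of tray_edge in the frame of nest_box below -0.168 m and value of joint catch below 0.0015 m); the robot touches nothing.
It fails at once if the robot touches the tray (contact force between any of the fingers, the arm and nest_tray above 0.5 N).
It fails at once if another thing is lifted or shifted by more than 20 mm (distance of any of pin_tin, jar, drill, clamp, roof_board, screwdriver from where it was at the start of the episode above 0.02 m).
It also fails if it takes over 45 s, if anything falls off the work surface, if the arm or the gripper's body presses on something with over 40 N, if the wrist force passes 120 N, or if a joint passes its speed limit or range.

## Working session

There is one attempt and no reset: what is moved stays moved. The work goes in short steps, Python scripts to look and compute and a shell command to move; the robot and the scene stay as the last step left them, time stands still between calls to the robot, and variables do not carry over. Pictures are saved under pics/ and viewed, at most 10 in all, crops included, and the job is handed in when it is done.

```bash
ls; mkdir -p pics
cat > h.py <<'E'
import numpy as np, cv2
from rig import r, grab_frame
def cloud(f):
    h,w=f["z_map"].shape; F=h/2/np.tan(np.radians(f["vertical_fov"])/2)
    u,v=np.meshgrid(np.arange(w),np.arange(h)); z=f["z_map"]
    P=np.stack([(u-f["cx"])/F*z,(v-f["cy"])/F*z,z,np.ones_like(z)],-1)
    return (P@np.array(f["cam_to_world"]).T)[...,:3]
def save(f,n): cv2.imwrite(f"pics/{n}.png",cv2.cvtColor(f["pixels"],cv2.COLOR_RGB2BGR))
E
python3 - <<'E'
from h import *
for n in("top","side"):
    f=grab_frame(n); save(f,n); np.savez(f"{n}.npz",P=cloud(f),px=f["pixels"],z=f["z_map"],M=f["cam_to_world"])
    print(n,f["vertical_fov"],f["cx"],f["cy"],np.round(f["cam_to_world"],3).tolist())
print(r.sense())
P=np.load("top.npz")["P"];z=np.load("top.npz")["z"]
m=(abs(P[...,2]-130)<5)&(z>0)
n,l,s,c=cv2.connectedComponentsWithStats(m.astype(np.uint8)); i=1+s[1:,4].argmax()
q=P[l==i]; print(s[i],np.median(q[:,2]),cv2.minAreaRect(q[:,:2].astype(np.float32)))
E
```

```text
pics
top 49.406352668881844 252.3394458758288 193.34405204600247 [[0.011, -0.995, 0.099, 379.055], [-1.0, -0.011, 0.004, -2.851], [-0.003, -0.099, -0.995, 1456.354], [0.0, 0.0, 0.0, 1.0]]
side 51.123712378879134 258.46711986921986 191.99540899276295 [[0.574, 0.601, -0.556, 1282.635], [0.819, -0.423, 0.388, -528.98], [-0.001, -0.678, -0.735, 1111.976], [0.0, 0.0, 0.0, 1.0]]
{'clock': 0.1, 'qpos': array([-1.24338992e+00,  3.53557410e-01,  1.63405202e+00, -1.56607835e-05,
        1.15520071e+00, -2.43589233e-03]), 'qvel': array([ 0.00160448, -0.00054086, -0.00225587,  0.00058689,  0.00011519,
        0.0011352 ]), 'joint_efforts': array([-1.01642112e-03, -6.06353045e+01, -3.42819357e+01, -5.37015296e-05,
        3.89174907e-03, -1.07939820e-05]), 'eef_pos': array([ 202.28106842, -590.94318925,  252.6534669 ]), 'tcp_rot': array([-3.14037514e+00,  1.13542645e-05,  3.29848638e-01]), 'contact_force': array([-0.62482433, -0.00287851, -0.00237311]), 'wrist_torque': array([0.02631548, 0.03155298, 0.02331251]), 'grasp_force': 0.0, 'opening': 0.9979435968473633}
[ 210  141  113   80 6291] 129.7708431551598 ((555.1235961914062, -40.325958251953125), (220.9285888671875, 340.617919921875), 7.071178913116455)
```

View pics/top.png

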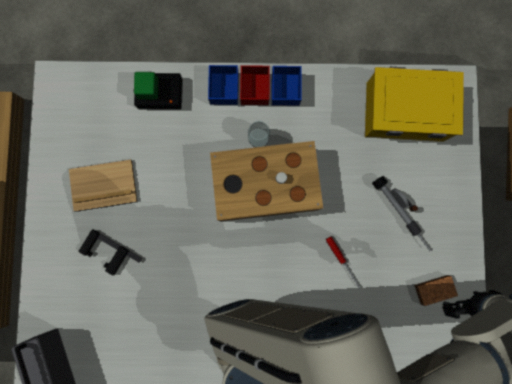

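View pics/side.png

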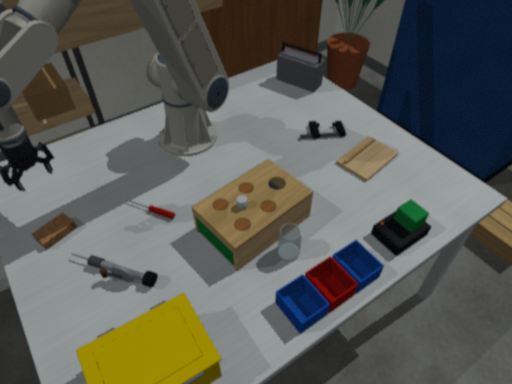

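The top view shows the box with the entrance hole on the left at (233,184), discs near (259,164), (293,159), (263,198) and (297,194), and the tin at (281,177). The side view shows the green tray front at the near-left end. Next I'll check the disc and tin positions in both views.

```bash
python3 - <<'E'
from h import *
a=np.radians(7.07);c,s=np.cos(a),np.sin(a);R=np.array([[c,-s],[s,c]])
o=np.array([555.1,-40.3])-R@[0,40]; print("origin",o)
for k,b in enumerate([(55,55),(-55,55),(-55,-55),(55,-55)]): print(k,np.round(o+R@b,1))
for n in("top","side"):
    d=np.load(n+".npz");P=d["P"];hsv=cv2.cvtColor(d["px"],cv2.COLOR_RGB2HSV).astype(int)
    L=(P[...,:2]-o)@R; on=(d["z"]>0)&(abs(L[...,0])<105)&(L[...,1]>-125)&(L[...,1]<205)
    top=on&(abs(P[...,2]-129)<8)
    med=np.median(hsv[top],axis=0); print(n,"panel z",np.median(P[top][:,2]),med)
    for k,b in enumerate([(55,55),(-55,55),(-55,-55),(55,-55)]):
        near=top&(np.hypot(*(np.moveaxis(L,-1,0)-np.array(b)[:,None,None]))<40)
        m=near&(hsv[...,2]<med[2]*.85)
        print(k,m.sum(),np.round(np.median(P[m],axis=0),1),np.round(np.ptp(L[m],axis=0)))
    t=on&(P[...,2]>150); print("tin",t.sum(),np.round(np.median(P[t],axis=0),1))
E
python3 -m inch '[[0,0,0.035,0,0,-0.5,1],[0,0,0.035,0,0,-0.5,1],[0,0,0.035,0,0,0,1]]'
```

```text
origin [560.02327504 -79.99586078]
0 [607.8 -18.6]
1 [498.7 -32.2]
2 [ 512.2 -141.3]
3 [ 621.4 -127.8]
top panel z 129.7053751218432 [ 18. 139. 128.]
0 218 [606.6 -17.8 128.1] [56. 55.]
1 202 [499.6 -31.6 127.7] [53. 52.]
2 219 [ 513.8 -140.2  128. ] [59. 55.]
3 202 [ 620.9 -127.1  127.9] [50. 52.]
tin 93 [559.6 -86.5 163.8]
side panel z 130.82782541337065 [ 19. 114. 132.]
0 136 [603.6 -19.  129.2] [56. 52.]
1 119 [496.8 -31.5 129.3] [53. 53.]
2 145 [ 512.9 -141.   129.6] [66. 50.]
3 151 [ 617.9 -127.5  129.2] [55. 52.]
tin 94 [561.8 -90.2 164.2]
clock: 0.35
eef_pos: [202.7, -592.1, 280.2]
tcp_rot: [3.139, -0.001, -0.005]
contact_force: [0.2, -0.7, 0.1]
opening: 0.602
grasp_force: 0.0
```

```bash
python3 -m inch '[[0,0,0,0.65,-0.95,0,1],[0,0,0,0.65,-0.95,0,1],[0,0,0,0.65,-0.95,0,1],[0,0,0,0.65,-0.95,0,1],[0,0,0,0.65,-0.95,0,1],[0,0,0,0.65,-0.95,0,1],[0,0,0,0.65,-0.95,0,1],[0,0,0,0.65,-0.95,0,1]]'
python3 -m inch '[[0,0,0,0.65,-0.95,0,1],[0,0,0,0.65,-0.95,0,1],[0,0,0,0.65,-0.95,0,1],[0,0,0,0.65,-0.95,0,1],[0,0,0,0.65,-0.95,0,1],[0,0,0,0.65,-0.95,0,1],[0,0,0,0.65,-0.95,0,1],[0,0,0,0.65,-0.95,0,1]]'
```

```text
clock: 1.02
eef_pos: [332.8, -399.9, 278.0]
tcp_rot: [-3.141, 0.0, -0.0]
contact_force: [0.7, -0.9, -0.2]
opening: -0.002
grasp_force: 0.0
clock: 1.68
eef_pos: [462.9, -209.9, 278.1]
tcp_rot: [-3.141, 0.0, -0.0]
contact_force: [0.4, 0.3, 0.4]
opening: 0.003
grasp_force: 0.0
```

```bash
python3 -m inch '[[0,0,0,0.66,-0.91,0,1],[0,0,0,0.66,-0.91,0,1],[0,0,0,0.66,-0.91,0,1],[0,0,0,0,0,1,1],[0,0,0,0,0,1,1],[0,0,0,0,0,1,1],[0,0,0,0,0,1,1],[0,0,0,0,0,0,1]]'
python3 - <<'E'
from h import *
f=grab_frame("wrist");save(f,"w1");print(r.sense()["eef_pos"],r.sense()["contact_force"])
E
```

```text
clock: 2.35
eef_pos: [509.0, -142.1, 173.9]
tcp_rot: [-3.14, 0.007, 0.0]
contact_force: [-1.5, 0.4, -0.8]
opening: 0.004
grasp_force: 0.0
[ 510.11979834 -142.49657312  176.18222123] [-0.30317023 -0.74225525  0.54036015]
```

View pics/w1.png

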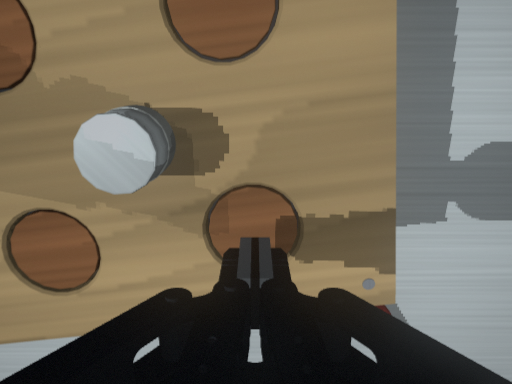

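The shut fingertips at (255,245) are over disc 2, centred at (252,228). I'll lower to just above it and feel in small steps.

```bash
python3 -m inch '[[0,0,0,0,0,0.4,1],[0,0,0,0,0,0.4,1],[0,0,0,0,0,0,1],[0,0,0,0,0,0,1]]'
python3 -m inch '[[0,0,0,0,0,0.1,1],[0,0,0,0,0,0.1,1],[0,0,0,0,0,0,1]]'
python3 -m inch '[[0,0,0,0,0,0.06,1],[0,0,0,0,0,0,1]]'
```

```text
clock: 2.73
eef_pos: [511.9, -143.2, 158.4]
tcp_rot: [-3.142, 0.0, -0.0]
contact_force: [0.2, -0.4, 0.5]
opening: 0.003
grasp_force: 0.0
clock: 2.98
eef_pos: [511.9, -143.1, 153.3]
tcp_rot: [3.142, -0.0, -0.0]
contact_force: [0.2, 0.0, 0.1]
opening: 0.005
grasp_force: 0.0
clock: 3.15
eef_pos: [511.9, -143.1, 151.7]
tcp_rot: [-3.142, -0.0, -0.0]
contact_force: [0.0, -0.1, 0.1]
opening: 0.004
grasp_force: 0.0
```

```bash
for i in 1 2; do python3 -m inch '[[0,0,0,0,0,0.06,1],[0,0,0,0,0,0,1]]' | grep -E 'eef|force'; done
```

```text
eef_pos: [511.9, -143.1, 150.1]
contact_force: [-0.2, -0.1, -0.5]
grasp_force: 0.0
eef_pos: [512.0, -143.1, 150.0]
contact_force: [-5.3, 2.0, 15.6]
grasp_force: 8.0
```

Disc 2 is rigid: 15.6 N with no travel. I'll go up and over to disc 3.

```bash
python3 -m inch '[[0,0,0,0,0,-1,1],[0,0,0,0.87,-0.125,-1,1],[0,0,0,0.87,-0.125,0,1],[0,0,0,0.87,-0.125,0,1],[0,0,0,0.87,-0.125,0,1],[0,0,0,0.87,-0.125,0,1],[0,0,0,0,0,0,1],[0,0,0,0,0,0,1]]'
python3 -m inch '[[0,0,0,0,0,0.8,1],[0,0,0,0,0,0.8,1],[0,0,0,0,0,0,1],[0,0,0,0,0,0,1]]'
```

```text
clock: 4.15
eef_pos: [621.1, -127.2, 198.3]
tcp_rot: [-3.142, 0.0, 0.001]
contact_force: [0.3, -0.1, -0.2]
opening: -0.0
grasp_force: 0.0
clock: 4.48
eef_pos: [619.1, -127.4, 158.0]
tcp_rot: [-3.141, 0.003, -0.0]
contact_force: [-0.1, -0.4, 0.7]
opening: -0.001
grasp_force: 0.0
```

```bash
python3 -m inch '[[0,0,0,0,0,0.15,1],[0,0,0,0,0,0.1,1],[0,0,0,0,0,0,1],[0,0,0,0,0,0,1]]'| grep -E 'eef|force'; for i in 1 2; do python3 -m inch '[[0,0,0,0,0,0.06,1],[0,0,0,0,0,0,1]]' | grep -E 'eef|force'; done
```

```text
eef_pos: [620.9, -127.6, 153.1]
contact_force: [-0.8, -0.3, 0.3]
grasp_force: 0.0
eef_pos: [620.7, -127.5, 151.2]
contact_force: [0.4, 0.2, -0.6]
grasp_force: 0.0
eef_pos: [620.9, -127.5, 150.1]
contact_force: [-1.4, -0.1, 5.5]
grasp_force: 2.8
```

```bash
python3 -m inch '[[0,0,0,0,0,0.06,1],[0,0,0,0,0,0,1]]' | grep -E 'eef|force'
```

```text
eef_pos: [621.0, -127.5, 150.1]
contact_force: [-5.7, 0.8, 18.0]
grasp_force: 8.9
```

Disc 3 is rigid too (18 N, no travel). On to disc 0.

```bash
python3 -m inch '[[0,0,0,0,0,-1,1],[0,0,0,-0.11,-0.87,-1,1],[0,0,0,-0.11,-0.87,0,1],[0,0,0,-0.11,-0.87,0,1],[0,0,0,-0.11,-0.87,0,1],[0,0,0,-0.11,-0.87,0,1],[0,0,0,0,0,0,1],[0,0,0,0,0,0,1]]'| grep -E 'eef|force'
python3 -m inch '[[0,0,0,0,0,0.9,1],[0,0,0,0,0,0.8,1],[0,0,0,0,0,0.1,1],[0,0,0,0,0,0,1],[0,0,0,0,0,0,1]]'| grep -E 'eef|force'
for i in 1 2 3; do python3 -m inch '[[0,0,0,0,0,0.06,1],[0,0,0,0,0,0,1]]' | grep -E 'eef|contact'; done
```

```text
eef_pos: [606.9, -17.9, 198.1]
contact_force: [-0.6, -0.5, -0.1]
grasp_force: 0.0
eef_pos: [607.3, -19.3, 153.6]
contact_force: [-0.5, 0.1, 0.1]
grasp_force: 0.0
eef_pos: [607.5, -19.0, 152.4]
contact_force: [-1.1, -0.1, -0.0]
eef_pos: [607.1, -18.8, 150.4]
contact_force: [-0.0, 0.1, 0.6]
eef_pos: [607.2, -18.8, 150.1]
contact_force: [-4.3, -0.9, 13.1]
```

Disc 0 is rigid as well (13 N, no travel). That leaves disc 1, which should give.

```bash
python3 -m inch '[[0,0,0,0,0,-1,1],[0,0,0,-0.87,0.105,-1,1],[0,0,0,-0.87,0.105,0,1],[0,0,0,-0.87,0.105,0,1],[0,0,0,-0.87,0.105,0,1],[0,0,0,-0.87,0.105,0,1],[0,0,0,0,0,0,1],[0,0,0,0,0,0,1]]'| grep -E 'eef|force'
python3 -m inch '[[0,0,0,0,0,0.9,1],[0,0,0,0,0,0.8,1],[0,0,0,0,0,0.1,1],[0,0,0,0,0,0,1],[0,0,0,0,0,0,1]]'| grep -E 'eef|force'
for i in 1 2 3 4; do python3 -m inch '[[0,0,0,0,0,0.06,1],[0,0,0,0,0,0,1]]' | grep -E 'eef|contact'; done
```

```text
eef_pos: [497.7, -31.9, 198.9]
contact_force: [0.9, -0.6, 0.3]
grasp_force: 0.0
eef_pos: [499.1, -31.8, 154.1]
contact_force: [0.1, 0.6, 0.0]
grasp_force: 0.0
eef_pos: [499.0, -31.8, 152.8]
contact_force: [0.1, 1.3, -0.5]
eef_pos: [498.4, -31.8, 150.8]
contact_force: [-0.3, -0.2, -0.2]
eef_pos: [498.5, -31.8, 149.3]
contact_force: [0.0, 0.4, 2.4]
eef_pos: [498.5, -31.9, 147.7]
contact_force: [0.4, 0.3, 5.0]
```

It gives. I'll press on to about 6.5 mm of travel.

```bash
for i in 1 2 3; do python3 -m inch '[[0,0,0,0,0,0.06,1],[0,0,0,0,0,0,1]]' | grep -E 'eef|contact'; done
python3 -m inch '[[0,0,0,0,0,0,1],[0,0,0,0,0,0,1],[0,0,0,0,0,0,1],[0,0,0,0,0,0,1],[0,0,0,0,0,0,1],[0,0,0,0,0,0,1]]' | grep -E 'eef|contact'
python3 - <<'E'
from h import *
f=grab_frame("side");save(f,"s2")
E
```

```text
eef_pos: [498.5, -31.9, 146.2]
contact_force: [0.4, -0.5, 4.7]
eef_pos: [498.5, -31.8, 144.7]
contact_force: [-0.2, 0.5, 6.1]
eef_pos: [498.5, -31.8, 143.2]
contact_force: [-0.5, 1.0, 6.0]
eef_pos: [498.5, -31.8, 143.4]
contact_force: [-1.0, 0.1, 6.0]
```

View pics/s2.png

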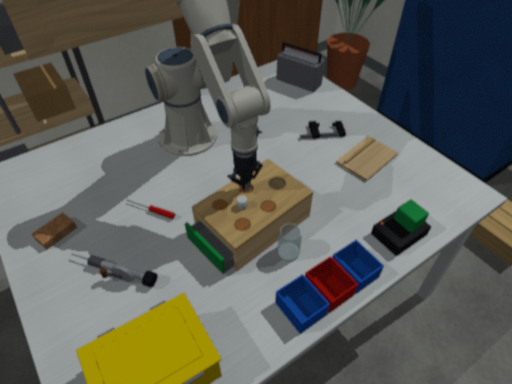

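The green front, now at about (208,245), stands out from the box end. The tin is still at (241,201). I'll lift straight up and measure the result.

```bash
python3 -m inch '[[0,0,0,0,0,-0.5,1],[0,0,0,0,0,-1,1],[0,0,0,0,0,-1,1],[0,0,0,0,0,-1,1],[0,0,0,0,0,-1,1],[0,0,0,0,0,0,1],[0,0,0,0,0,0,1],[0,0,0,0,0,0,1]]'
python3 - <<'E'
from h import *
a=np.radians(7.07);c,s=np.cos(a),np.sin(a);R=np.array([[c,-s],[s,c]]);o=np.array([560.,-80.])
f=grab_frame("side");P=cloud(f);L=(P[...,:2]-o)@R
h=cv2.cvtColor(f["pixels"],cv2.COLOR_RGB2HSV)
m=(h[...,0]>50)&(h[...,0]<80)&(h[...,1]>120)&(abs(L[...,0])<100)&(abs(P[...,2]-92)<8)
print(m.sum(),np.percentile(L[m][:,1],[2,10,50,90]))
d=(np.hypot(L[...,0]+55,L[...,1]-55)<15);print("disc1 z",np.median(P[d][:,2]))
t=(np.hypot(L[...,0],L[...,1])<40)&(abs(P[...,2]-164)<10);print("tin",np.median(P[t],axis=0))
E
```

```text
clock: 10.37
eef_pos: [497.7, -31.8, 254.8]
tcp_rot: [-3.142, 0.001, -0.0]
contact_force: [-0.0, 0.9, -0.7]
opening: 0.003
grasp_force: 0.0
223 [-175.80010693 -175.12233039 -172.0036498  -165.62632661]
disc1 z 281.5502606918865
tin [561.82761001 -89.66854798 164.88239438]
```

The tray's outer edge is at y of about -175 mm, the tin hasn't moved and the arm is clear, so I'll hand in.

```bash
python3 -c "
from rig import r
print(r.sign_off())"
```

```text
the job is handed in; nothing more can be done
None
```

Disc 1 was the catch: pressing it sprang the tray out about 45 mm, the arm then lifted clear with no contact force, and the job was handed in at about 10 s; I couldn't see disc 1 come back up because the gripper blocked the view.

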